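# Gauge the lamp bases and bring the good ones to the rail

### The job

Check the bores of the three oak lamp bases with the stepped plug gauge: starting at the end of the row next to the gauge stand, try it straight down in each bore in turn, as far as it will go without being forced. Then stand the gauge back in its stand, and slide every base that takes the thin step but not the thick one straight forward until it lies flat against the aluminium rail. Leave the misfits in the row and everything else where it is; the bases stay flat on the mat and are not lifted.

Things in the scene. Friction and masses are not known exactly. Their poses are not given: they have to be found in the camera images.
- base_1: oak lamp base, a loose flat block 96 x 96 x 45 mm (about 0.3 kg, too wide to grasp) with shallow grooves along its top edges and one upright bore through its middle. Origin: centre of the underside, on the mat; z up along the bore, mouth at z = 45 mm; x towards the rail within 0.25 rad. The bore may be too tight, right or too wide: only trying it tells
- base_2: oak lamp base, a loose flat block 96 x 96 x 45 mm (about 0.3 kg, too wide to grasp) with shallow grooves along its top edges and one upright bore through its middle. Origin: centre of the underside, on the mat; z up along the bore, mouth at z = 45 mm; x towards the rail within 0.25 rad. The bore may be too tight, right or too wide: only trying it tells
- base_3: oak lamp base, a loose flat block 96 x 96 x 45 mm (about 0.3 kg, too wide to grasp) with shallow grooves along its top edges and one upright bore through its middle. Origin: centre of the underside, on the mat; z up along the bore, mouth at z = 45 mm; x towards the rail within 0.25 rad. The bore may be too tight, right or too wide: only trying it tells
- gauge: stepped go/no-go plug gauge, one piece of metal, 0.36 kg; origin at the centre of its nose (lower) end, z up its axis. From the nose up: thin go step 24 mm across, 20 mm long; thick no-go step 29 mm across, 20 mm long; collar 40 mm across, 8 mm thick; round handle 30 mm across, 70 mm long. It starts upright, hanging by its collar in the gauge stand
- gauge_handle (a point): middle of the gauge's handle, 83 mm above its nose end: the place to grasp it from above
- gauge_nose (a point): centre of the gauge's nose end, z up the gauge. Tried in a bore that is too tight, the nose stays on the mouth; in a right one it goes 20 mm in, until the thick step stops on the mouth; in one too wide it goes 40 mm in, up to the collar
- stand_mouth (a point): gauge stand: fixed dark wooden block 70 x 64 x 50 mm on the bench, just off the robot's left end of the mat, with an upright round hole 32 mm across, 46 mm deep. This point: the mouth of the hole, at the block's top. The gauge at home hangs nose down in the hole, collar lying on the block's top, nose 40 mm below this point
- rail_face (a point): middle of the near face of the rail (aluminium angle 520 mm long, 30 mm high, fixed on the 3 mm thick cutting mat), at the mat's surface, 3 mm above the bench. x points away from the robot, square to the face; y along the rail towards the gauge stand. The bases start in a row near x = -220 mm, y = +160, 0 and -160 mm; the way from each to the rail is clear
- file: flat steel file 200 mm lying on the mat between two bases' ways, origin under its middle; to be left alone
- tweezers: steel tweezers 150 mm lying on the mat between two bases' ways, origin under their middle; to be left alone
- glue: glue bottle 52 mm across, 147 mm high, off the right end of the mat, origin at the bottom; to be left alone
- frit_jar: jar 60 mm across, 80 mm high, off the right end of the mat, origin at the bottom; to be left alone
- brush: hand brush lying off the right end of the mat; to be left alone

How it is judged (in metres and radians):
On the way, in this order (a step that is already met when the one before it is completed fails the run):
1. the gauge is tried upright in the bore of the base next to the gauge stand (nose pressed on the mouth of a tight bore, thin step in a right one, thick step too in a wide one) (((horizontal distance between gauge_nose and base_1 below 0.007 m and z of gauge_nose in the frame of base_1 below 0.048 m and contact force between gauge and base_1 above 0.3 N) or (horizontal distance between gauge_nose and base_2 below 0.007 m and z of gauge_nose in the frame of base_2 below 0.027 m) or (horizontal distance between gauge_nose and base_3 below 0.007 m and z of gauge_nose in the frame of base_3 below 0.02 m)) and angle between gauge_nose's own z axis and vertical below 0.15 rad and y of gauge_nose in the frame of rail_face above 0.08 m), for 0.1 s.
2. then in the bore of the middle base (((horizontal distance between gauge_nose and base_1 below 0.007 m and z of gauge_nose in the frame of base_1 below 0.048 m and contact force between gauge and base_1 above 0.3 N) or (horizontal distance between gauge_nose and base_2 below 0.007 m and z of gauge_nose in the frame of base_2 below 0.027 m) or (horizontal distance between gauge_nose and base_3 below 0.007 m and z of gauge_nose in the frame of base_3 below 0.02 m)) and angle between gauge_nose's own z axis and vertical below 0.15 rad and y of gauge_nose in the frame of rail_face between -0.08 and 0.08 m), for 0.1 s.
3. then in the bore of the last base (((horizontal distance between gauge_nose and base_1 below 0.007 m and z of gauge_nose in the frame of base_1 below 0.048 m and contact force between gauge and base_1 above 0.3 N) or (horizontal distance between gauge_nose and base_2 below 0.007 m and z of gauge_nose in the frame of base_2 below 0.027 m) or (horizontal distance between gauge_nose and base_3 below 0.007 m and z of gauge_nose in the frame of base_3 below 0.02 m)) and angle between gauge_nose's own z axis and vertical below 0.15 rad and y of gauge_nose in the frame of rail_face below -0.08 m), for 0.1 s.
At the end, for the whole second after the job is handed in: each base that takes only the thin step lies flat against the rail (within 6 mm, square within 0.06 rad, between its ends); the misfits are within 40 mm of their start; the gauge hangs upright in its stand, collar within 5 mm of its top; all at rest (x of base_2 in the frame of rail_face above -0.054 m and angle between the x axis of base_2 and the x axis of rail_face, either way round below 0.06 rad and y of base_2 in the frame of rail_face between -0.25 and 0.25 m and distance of each of base_1, base_3 from where it was at the start of the episode below 0.04 m and horizontal distance between gauge_nose and stand_mouth below 0.006 m and z of gauge_nose in the frame of stand_mouth below -0.035 m and angle between each of base_1, base_2, base_3, gauge's own z axis and vertical below 0.05 rad and linear speed of each of base_1, base_2, base_3, gauge below 0.01 m/s and angular speed of each of base_1, base_2, base_3, gauge below 0.1 rad/s); the robot touches nothing.
It fails at once if a base is lifted off the mat by more than 15 mm or tipped by more than 0.3 rad (height (world z) of any of base_1, base_2, base_3 above 0.018 m or angle between any of base_1, base_2, base_3's own z axis and vertical above 0.3 rad).
It fails at once if the gauge is forced: pressed against a base with more than 150 N (contact force between gauge and base_1 above 150 N or contact force between gauge and base_2 above 150 N or contact force between gauge and base_3 above 150 N).
It fails at once if another thing on the bench is moved by more than 30 mm (distance of any of file, tweezers, glue, frit_jar, brush from where it was at the start of the episode above 0.03 m).
It also fails if it takes over 64 s, if anything falls off the work surface, if the arm or the gripper's body presses on something with over 40 N, if the wrist force passes 120 N, or if a joint passes its speed limit or range.

### The arm

A 6-joint arm with a two-finger parallel gripper is mounted at the origin on the work surface. World frame = base frame: x ahead of the robot, y to its left, z up, the work surface at z = 0. Lengths are in mm, angles in rad, forces in N, time in s.
With the tool pointing down it reaches from about 275 to 750 mm from the base axis. Payload 10.2 kg.
Tool frame: the origin (TCP) lies between the finger pads; the fingertips stand 17 mm ahead of it and the grasp point (between the pads) lies 2 mm behind it (tips_ahead is the distance from the TCP to the fingertips, in mm); z points along the fingers, y is the line along which they close (so a half turn about z gives the same grasp; the last joint's range is limited). The gripper opens to 85 mm and grips with 20 to 120 N. Pads are 22 mm wide; open, the fingers measure 114 mm over their backs; the gripper's body (76 mm by 85 mm) begins 54 mm behind the grasp point. The pads swing forward as they close: fully open they stand 13 mm farther back than shut.
Start: joints at [0.938, 0.313, 1.498, -0, 1.331, -0.223], TCP at [209.187, 481.531, 248.294] pointing down, gripper open.
Joint ranges: [-2.94, 2.94], [-0.97, 2.17], [0.19, 2.56], [-1.23, 4.37], [0.02, 3.11], [-2.88, 2.88]. Speed limits (rad/s): [2.39, 2.39, 3.01, 3.14, 3.14, 3.14].

### API

Orientations are given as a unit quaternion [w, x, y, z].
In Python, from rig import sense, capture, finish_job, boxes_of, tips_ahead gives the robot as it stands.
- The arm moves only by the tool drive_tool, never from a script. Its argument "commands" is text: rows parted by semicolons, each of 7 numbers parted by spaces: the shift along the world's x, y, z in units of 0.1 m (1.0 is 0.1 m), then the turn, a rotation vector about the world's x, y, z in units of pi/4 rad (1.0 is pi/4 rad), then the opening in per cent of the stroke, from 0 (shut) to 100 (fully open). A call has 1 to 20 rows; each row shifts and turns the commanded pose from where the row before left it; what a row does not reach is not made up. A row lasts 1/12 s, in which the tool goes at most 41.7 mm and 7.16 degrees, less where a joint would pass 70% of its speed; a pose out of reach is approached as far as the arm can. A call with a number of a shift or a turn outside -1 to 1 is refused whole. A call with a gripper value outside its range is refused whole. The fingers move at their own pace and stop on an object; "force" is the grip in N (left out, the last holds). Time passes only in rows, so rows that do not move let the fingers close. It gives the time, the measured TCP pose, the force, the opening and the grip force at its end, in the units of the state.
- sense(): the state, without advancing time (a new reading comes with each control period).
- capture(name): name is "side" or "top"; returns a dict with "pixels" (384x512x3 uint8, blue, green, red), "fov_y" (degrees; the focal length in pixels is half the picture's height over the tangent of half this angle, whatever the lens; pixels are square), "cx", "cy" (the principal point, pixels), "position" and "attitude" of the camera in the world. Camera axes: x right, y down, z forward; pixel columns grow to the right and rows downward; lengths in mm; the calibration is good to about 2 mm. A picture is of the moment at which its call begins. There is no depth.
- finish_job(): hands the job in; it is judged then, once.
Trained networks look in a picture, given as the dict that the camera call returned (one of the last four; its "shot" number tells which), for a name from the list of things; names that differ only in an ending like _2 or _b are one class to them, and where a whole thing is asked for, a point or a joint stands for the part that bears it (a point fixed in the world has none). Each returns a list of dicts, best first, with "confidence" (0 to 1); they miss things now and then, are a little off and sometimes report something else, mostly with a low value. They report only what shows in the picture. A call takes as long as a camera call.
- boxes_of(picture, name): "position" ([column, row] in pixels, amid what is visible of it).
The state is a dict: "time_s": time; "joints": joint angles; "dq": joint speeds; "tau": joint torques, N m; "eef_pos": TCP position; "ee_rot": TCP orientation; "force": force on the tool from outside, world axes, zero at the start; "wrist_torque": the same for the moment, N m; "grip_width": opening from 0.0 (shut) to 1.0 (fully open); "grip_force": force on a finger pad.
Only numpy, scipy, OpenCV 4.12 (cv2) and the standard library are available. Lean on these libraries where they do the work, as an engineer would, in place of code of your own. Each camera call takes 0.05 s, during which the arm holds its last target. There are 200 camera calls.

## Working session

There is one attempt and no reset: what is moved stays moved. The work goes in short steps, Python scripts to look and compute and a tool call to move; the robot and the scene stay as the last step left them, time stands still between calls to the robot, and variables do not carry over. Pictures are saved under pics/ and viewed, at most 10 in all, crops included, and the job is handed in when it is done.

Besides the shell and the picture viewer there is one more tool, called after "Emit:" as name(argument=value, ...) on one line, values as JSON. drive_tool: Moves the arm, as the interface text tells. Shifts and turns lie within -1 to 1; 1 stands for 0.1 m of shift or pi/4 rad of turn. Its arguments: {"type":"object","properties":{"commands":{"type":"string"},"force":{"type":"number"}},"required":["commands"]}

```bash
mkdir -p pics; cat > h.py <<'E'
import numpy as np, cv2
from rig import *
from scipy.spatial.transform import Rotation as R
def rot(c):
    a=np.array(c["attitude"],float)
    return a if a.shape==(3,3) else R.from_quat(a[[1,2,3,0]]).as_matrix()
def foc(c): return c["pixels"].shape[0]/2/np.tan(np.radians(c["fov_y"])/2)
def world(c,px,z):
    f=foc(c); d=rot(c)@np.array([(px[0]-c["cx"])/f,(px[1]-c["cy"])/f,1]); p=np.array(c["position"])
    return p+d*(z-p[2])/d[2]
def pix(c,P):
    q=rot(c).T@(np.array(P)-np.array(c["position"])); return foc(c)*q[:2]/q[2]+[c["cx"],c["cy"]]
E
python3 - <<'E'
from h import *
for n in("top","side"):
    c=capture(n); cv2.imwrite(f"pics/{n}0.png",c["pixels"])
    print(n,c["position"],c["attitude"],c["fov_y"],c["cx"],c["cy"])
    for o in("base_1","gauge","gauge_handle","stand_mouth","rail_face","file","tweezers"):
        try: print(o,[(np.round(b["position"]).tolist(),round(b["confidence"],2),np.round(world(c,b["position"],48 if 'base' in o else 3)).tolist()) for b in boxes_of(c,o)[:5]])
        except Exception as e: print(o,e)
print(sense())
E
```

```text
top [ 432.07497207  -56.58646617 1420.22310737] [ 0.03203123 -0.70628572  0.70698135 -0.01765917] 50.27185862945835 255.56490553117973 191.63531641387058
base_1 [([296.0, 207.0], 0.94, [476.0, -165.0, 48.0]), ([242.0, 207.0], 0.91, [478.0, 16.0, 48.0]), ([196.0, 211.0], 0.72, [463.0, 172.0, 48.0])]
gauge [([142.0, 168.0], 0.53, [614.0, 369.0, 3.0]), ([242.0, 210.0], 0.38, [470.0, 20.0, 3.0])]
gauge_handle [([142.0, 168.0], 0.69, [615.0, 369.0, 3.0])]
stand_mouth [([150.0, 175.0], 0.79, [591.0, 343.0, 3.0])]
rail_face [([245.0, 168.0], 0.82, [615.0, 9.0, 3.0])]
file [([222.0, 185.0], 0.57, [556.0, 88.0, 3.0])]
tweezers [([270.0, 184.0], 0.48, [558.0, -76.0, 3.0])]
side [634.92135242 906.84342582 706.43191403] [-0.01832772  0.04960226  0.87976129 -0.47246564] 45.67017524510671 254.4611342865055 186.27511263811138
base_1 [([274.0, 178.0], 0.97, [484.0, -116.0, 48.0]), ([292.0, 212.0], 0.67, [464.0, 43.0, 48.0]), ([304.0, 256.0], 0.57, [464.0, 197.0, 48.0])]
gauge [([248.0, 308.0], 0.55, [593.0, 285.0, 3.0])]
gauge_handle [([248.0, 307.0], 0.7, [592.0, 284.0, 3.0]), ([281.0, 144.0], 0.67
[... 530 characters left out ...]
 'joints': array([ 9.37590373e-01,  3.12896616e-01,  1.49769667e+00,  1.81488301e-05,
        1.33101145e+00, -2.23420789e-01]), 'dq': array([-1.90772469e-03,  1.55828990e-03, -3.90240968e-04, -1.13245625e-03,
        7.43495515e-05,  4.88860664e-04]), 'tau': array([ 1.08280963e-04, -4.12149489e+01, -2.59875190e+01, -2.74256663e-04,
        6.58724057e-04, -4.83945726e-06]), 'eef_pos': array([209.18688159, 481.53027626, 248.29716413]), 'ee_rot': array([-1.05277133e-05,  2.03464101e-01,  9.79082407e-01, -1.83452066e-06]), 'force': array([ 0.29366703, -0.36349351,  0.01654159]), 'wrist_torque': array([-0.01262407, -0.03598607,  0.00914053]), 'grip_force': 0.0, 'grip_width': 1.0014381920570894}
```

```bash
python3 - <<'E'
import cv2
t=cv2.imread("pics/top0.png"); s=cv2.imread("pics/side0.png")
cv2.imwrite("pics/t1.png",cv2.resize(t[140:240,120:330],(798,380),interpolation=cv2.INTER_CUBIC))
cv2.imwrite("pics/s1.png",cv2.resize(s[145:360,180:350],(474,600),interpolation=cv2.INTER_CUBIC))
E
```

```text
(no output)
```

View pics/t1.png

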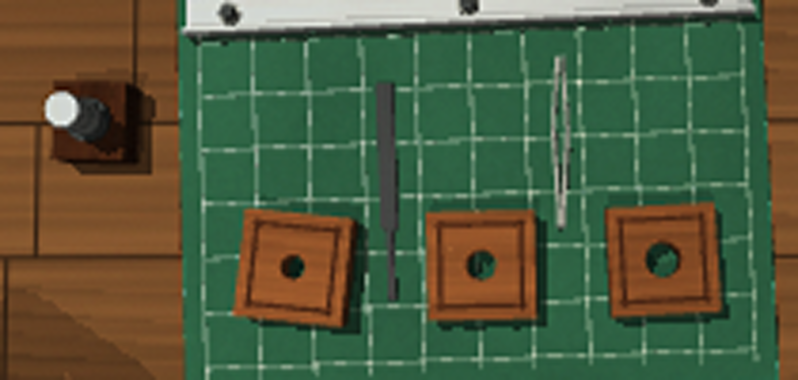

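View pics/s1.png

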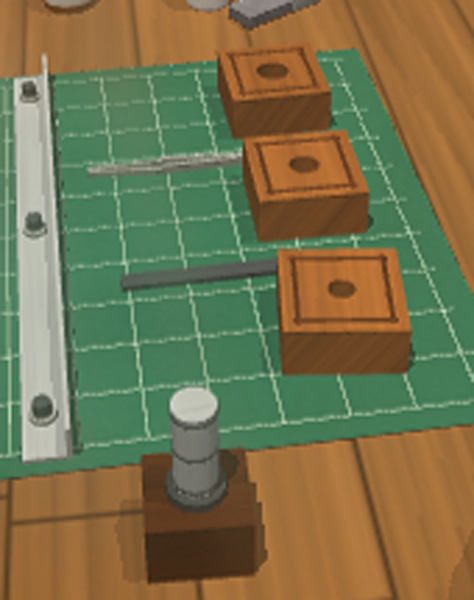

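```bash
cat >> h.py <<'E'
from scipy.ndimage import map_coordinates
from scipy.optimize import minimize
def samp(c,P,ch):
    q=np.array([pix(c,p) for p in P]); return np.stack([map_coordinates(c["pixels"][...,k].astype(float),[q[:,1],q[:,0]],order=1) for k in ch],1)
def contour_fit(c,shape,p0,z,d=4,ch=(0,1,2),starts=1.):
    # shape(params, offset)->Nx2 ; maximise mean signed contrast in-out
    def cost(p):
        i=samp(c,np.c_[shape(p,-d),np.full(len(shape(p,0)),z)],ch); o=samp(c,np.c_[shape(p,d),np.full(len(shape(p,0)),z)],ch)
        return -np.linalg.norm((o-i).mean(0))
    best=None
    for dx in(-6,-2,2,6):
        for dy in(-6,-2,2,6):
            p=np.array(p0,float); p[0]+=dx*starts; p[1]+=dy*starts
            r=minimize(cost,p,method="Nelder-Mead",options=dict(xatol=.05,fatol=.02,initial_simplex=np.vstack([p]+[p+np.eye(len(p))[k]*(2 if k<2 or len(p)==4 else .06) for k in range(len(p))])))
            if best is None or r.fun<best.fun: best=r
    return best.x,best.fun
A=np.linspace(0,2*np.pi,60,endpoint=False)
def circ(p,d,r=None):
    r=p[2] if r is None else r
    return np.c_[p[0]+(r+d)*np.cos(A),p[1]+(r+d)*np.sin(A)]
T=np.linspace(-1,1,25)
def square(p,d,h=48):
    e=np.ones(25); s=np.vstack([np.c_[e*(h+d),T*(h-5)],np.c_[-e*(h+d),T*(h-5)],np.c_[T*(h-5),e*(h+d)],np.c_[T*(h-5),-e*(h+d)]])
    a=p[2]; return s@np.array([[np.cos(a),np.sin(a)],[-np.sin(a),np.cos(a)]])+p[:2]
E
python3 - <<'E'
from h import *
for n in("top","side"):
    c=capture(n)
    for p0 in((462,172),(472,16),(474,-163)):
        x,f=contour_fit(c,square,(*p0,0),48)
        print(n,"sq",np.round(x,2),round(f,1),end=" ")
        x2,f=contour_fit(c,circ,(*x[:2],13),48,3); print("bore",np.round(x2,2),round(f,1))
    for p0 in((595,345),):
        for z,r in((128,15),(50,20)):
            x,f=contour_fit(c,lambda p,d:circ(p,d,r),p0,z,3); print(n,"gauge",z,np.round(x,2),round(f,1))
    # rail near face, top edge z=33 & bottom
E
```

```text
top sq [ 4.6760e+02  1.6924e+02 -1.0000e-01] -110.3 bore [467.49 169.77  10.41] -132.2
top sq [468.89   3.01   0.  ] -102.8 bore [469.29   2.96  13.01] -112.3
top sq [ 4.7375e+02 -1.5757e+02  5.0000e-02] -100.7 bore [ 474.17 -157.78   15.75] -96.7
top gauge 128 [598.55 353.33] -270.2
top gauge 50 [594.38 347.3 ] -39.0
side sq [ 4.6521e+02  1.7154e+02 -1.0000e-01] -102.0 bore [464.19 172.14  10.63] -89.7
side sq [4.6385e+02 4.9700e+00 1.0000e-02] -84.1 bore [465.27   5.76  13.36] -80.2
side sq [ 4.6869e+02 -1.5486e+02  3.0000e-02] -55.0 bore [ 469.52 -154.03   15.5 ] -68.1
side gauge 128 [594.59 355.44] -165.3
side gauge 50 [594.84 350.67] -34.7
```

Emit:
drive_tool(commands=".277 -.091 0 0 0 0 100;.277 -.091 0 0 0 0 100;.277 -.091 0 0 0 0 100;.277 -.091 0 0 0 0 100;.277 -.091 0 0 0 0 100;.277 -.091 0 0 0 0 100;.277 -.091 0 0 0 0 100;.277 -.091 0 0 0 0 100;.277 -.091 0 0 0 0 100;.277 -.091 0 0 0 0 100;.277 -.091 0 0 0 0 100;.277 -.091 0 0 0 0 100;.277 -.091 0 0 0 0 100;.277 -.091 0 0 0 0 100;0 0 0 0 0 0 100;0 0 0 0 0 0 100", force=20)

```text
time_s: 2.23
eef_pos: [597.8, 353.3, 247.2]
ee_rot: [-0.001, 0.204, 0.979, -0.0]
force: [-0.8, 0.0, -0.5]
grip_width: 1.002
grip_force: 0.0
```

Emit:
drive_tool(commands="-.01 .01 -.3 0 0 0 100;0 0 -.3 0 0 0 100;0 0 -.3 0 0 0 100;0 0 -.3 0 0 0 100;0 0 -.3 0 0 0 100;0 0 -.06 0 0 0 100;0 0 0 0 0 0 70;0 0 0 0 0 0 40;0 0 0 0 0 0 20;0 0 0 0 0 0 20;0 0 0 0 0 0 20;0 0 0 0 0 0 20;0 0 0 0 0 0 20;0 0 0 0 0 0 20")

```text
time_s: 3.4
eef_pos: [596.5, 355.1, 94.2]
ee_rot: [0.001, 0.204, 0.979, 0.0]
force: [-2.4, -2.8, 6.3]
grip_width: 0.343
grip_force: 23.5
```

Emit:
drive_tool(commands="0 0 0 0 0 0 60;0 0 0 0 0 0 60;0 0 0 0 0 -.14 60;0 0 0 0 0 -.14 60;0 0 0 0 0 -.14 60;0 0 0 0 0 -.14 60;0 0 0 0 0 -.14 60;0 0 0 0 0 -.14 60;0 0 0 0 0 -.14 60;0 0 0 0 0 -.14 60;0 0 0 0 0 -.14 60;0 0 0 0 0 -.14 60;0 0 0 0 0 -.14 60;0 0 0 0 0 -.14 60;0 0 0 0 0 -.14 60;0 0 0 0 0 -.14 60;0 0 0 0 0 -.04 60;0 0 0 0 0 0 60")

```text
time_s: 4.9
eef_pos: [596.0, 355.2, 92.3]
ee_rot: [-0.0, 0.836, 0.548, 0.0]
force: [-0.3, 0.8, -0.1]
grip_width: 0.597
grip_force: 0.0
```

Emit:
drive_tool(commands="0 0 0 0 0 0 30;0 0 0 0 0 0 20;0 0 0 0 0 0 20;0 0 0 0 0 0 20;0 0 0 0 0 0 20;0 0 0 0 0 0 20", force=60)

```text
time_s: 5.4
eef_pos: [595.9, 355.3, 92.5]
ee_rot: [-0.0, 0.836, 0.549, -0.0]
force: [-2.5, -0.5, 2.6]
grip_width: 0.337
grip_force: 59.3
```

Emit:
drive_tool(commands="0 0 .2 0 0 0 20;0 0 .3 0 0 0 20;0 0 .3 0 0 0 20;-.13 -.184 0 0 0 0 20;-.13 -.184 0 0 0 0 20;-.13 -.184 0 0 0 0 20;-.13 -.184 0 0 0 0 20;-.13 -.184 0 0 0 0 20;-.13 -.184 0 0 0 0 20;-.13 -.184 0 0 0 0 20;-.13 -.184 0 0 0 0 20;-.13 -.184 0 0 0 0 20;-.13 -.184 0 0 0 0 20;0 0 0 0 0 0 20;0 0 0 0 0 0 20;0 0 0 0 0 0 20")

```text
time_s: 6.73
eef_pos: [466.3, 171.3, 172.2]
ee_rot: [0.0, 0.836, 0.548, 0.0]
force: [0.1, 0.5, -3.5]
grip_width: 0.339
grip_force: 60.0
```

```bash
python3 - <<'E'
from h import *
o=[]
for n in("top","side"):
    c=capture(n); p=c["pixels"]
    P=pix(c,(466,171,60)).astype(int); o.append(cv2.resize(p[P[1]-45:P[1]+45,P[0]-35:P[0]+35],(390,500),interpolation=cv2.INTER_CUBIC))
    for q in((466,171,128),(466,171,88),(466,171,48)): print(n,pix(c,q)-P+[35,45],end="")
cv2.imwrite("pics/a1.png",np.hstack(o)); s=sense(); print(s["eef_pos"],s["force"],s["wrist_torque"])
E
```

```text
top [32.00710459 44.7244534 ]top [34.1547694  45.04465952]top [36.17786324 45.34629273]side [36.52964557 20.35598052]side [35.70498225 35.35685942]side [34.91724548 49.68603318][466.3365985  171.58611933 172.08285761] [ 0.41363668  0.02797461 -3.28504047] [ 0.05938302  0.02713054 -0.01528604]
```

View pics/a1.png

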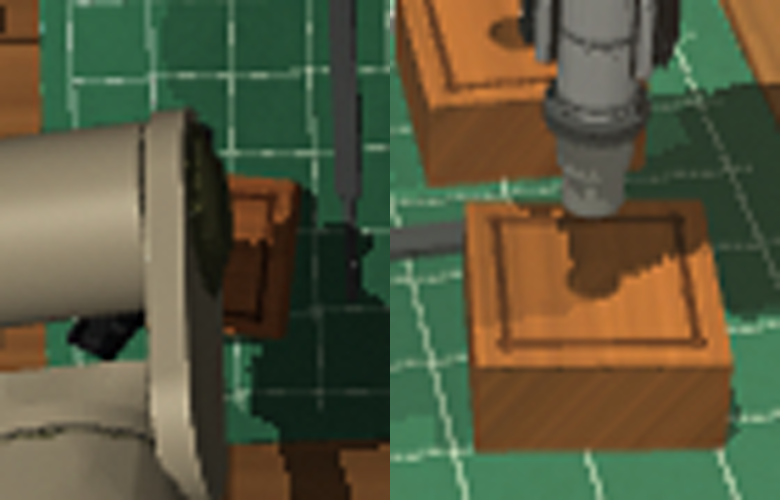

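Emit:
drive_tool(commands="0 0 -.1 0 0 0 20;0 0 -.1 0 0 0 20;0 0 -.1 0 0 0 20;0 0 -.06 0 0 0 20;0 0 -.02 0 0 0 20;0 0 -.02 0 0 0 20;0 0 0 0 0 0 20;0 0 -.01 0 0 0 20;0 0 -.01 0 0 0 20;0 0 0 0 0 0 20")

```text
time_s: 7.67
eef_pos: [466.2, 171.1, 130.5]
ee_rot: [0.0, 0.836, 0.548, 0.0]
force: [-0.8, -0.2, -4.4]
grip_width: 0.333
grip_force: 60.0
```

Emit:
drive_tool(commands="0 0 -.01 0 0 0 20;0 0 -.01 0 0 0 20;0 0 0 0 0 0 20;0 0 0 0 0 0 20")

```text
time_s: 8.0
eef_pos: [466.4, 171.3, 130.2]
ee_rot: [0.0, 0.836, 0.548, 0.001]
force: [-6.0, -0.8, 14.6]
grip_width: 0.34
grip_force: 62.3
```

Emit:
drive_tool(commands="0 0 -.01 0 0 0 20;0 0 0 0 0 0 20;0 0 0 0 0 0 20;0 0 .15 0 0 0 20;0 0 .3 0 0 0 20;.002 -.208 0 0 0 0 20;.002 -.208 0 0 0 0 20;.002 -.208 0 0 0 0 20;.002 -.208 0 0 0 0 20;.002 -.208 0 0 0 0 20;.002 -.208 0 0 0 0 20;.002 -.208 0 0 0 0 20;0 -.208 0 0 0 0 20;0 0 0 0 0 0 20;0 0 0 0 0 0 20;0 0 0 0 0 0 20")

```text
time_s: 9.33
eef_pos: [467.3, 5.1, 172.3]
ee_rot: [-0.0, 0.836, 0.548, 0.0]
force: [-0.1, 1.0, -3.8]
grip_width: 0.336
grip_force: 60.3
```

```bash
python3 - <<'E'
from h import *
c=capture("side"); p=c["pixels"]; s=sense(); print(s["eef_pos"],s["force"])
x,f=contour_fit(c,square,(465.2,171.5,-.1),48); print("baseA",x.round(2),f)
x,f=contour_fit(c,square,(463.9,5,0),48); print("baseB",x.round(2),f)
P=pix(c,(466,5,60)).astype(int); a,b,w,h=P[0]-30,P[1]-35,60,60; k=9
im=cv2.resize(p[b:b+h,a:a+w],None,fx=k,fy=k,interpolation=cv2.INTER_CUBIC)
e=s["eef_pos"]+np.array([-2,1.2,-82.4])
for q,z,r in(((*e[:2],),e[2],12),((465.3,5.7),48,13)):
    u=np.array([(pix(c,(*v,z))-[a-.5,b-.5])*k for v in circ(q,0,r)]).astype(int); cv2.polylines(im,[u],True,(255,255,0),1)
cv2.imwrite("pics/b1.png",im)
E
```

```text
[467.31833913   5.38227378 172.3010722 ] [ 0.09922581 -0.07610518 -3.75107808]
baseA [ 4.6519e+02  1.7152e+02 -1.0000e-01] -105.8392719262997
baseB [463.81   5.39   0.  ] -53.378918867206224
```

View pics/b1.png

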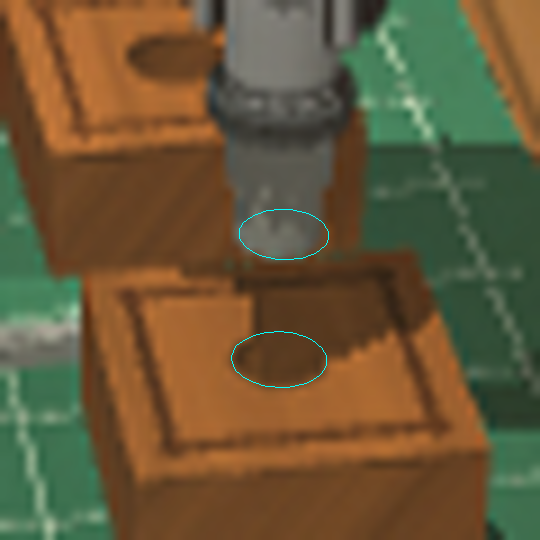

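Emit:
drive_tool(commands="-.003 -.003 -.1 0 0 0 20;0 0 -.1 0 0 0 20;0 0 -.1 0 0 0 20;0 0 -.08 0 0 0 20;0 0 -.02 0 0 0 20;0 0 -.02 0 0 0 20;0 0 -.02 0 0 0 20;0 0 -.01 0 0 0 20;0 0 0 0 0 0 20;0 0 0 0 0 0 20")

```text
time_s: 10.22
eef_pos: [467.0, 4.5, 127.4]
ee_rot: [-0.0, 0.836, 0.548, -0.0]
force: [-1.7, -0.3, -4.8]
grip_width: 0.338
grip_force: 60.5
```

Emit:
drive_tool(commands="0 0 -.03 0 0 0 20;0 0 -.03 0 0 0 20;0 0 -.03 0 0 0 20;0 0 -.03 0 0 0 20;0 0 -.02 0 0 0 20;0 0 -.01 0 0 0 20;0 0 -.01 0 0 0 20;0 0 -.01 0 0 0 20;0 0 0 0 0 0 20;0 0 0 0 0 0 20")

```text
time_s: 11.05
eef_pos: [467.0, 4.4, 110.4]
ee_rot: [-0.0, 0.836, 0.548, -0.0]
force: [-3.5, -0.3, 0.5]
grip_width: 0.338
grip_force: 61.1
```

Emit:
drive_tool(commands="0 0 -.01 0 0 0 20;0 0 -.005 0 0 0 20;0 0 0 0 0 0 20")

```text
time_s: 11.3
eef_pos: [467.2, 4.5, 110.2]
ee_rot: [0.0, 0.836, 0.549, 0.0]
force: [-9.7, 1.0, 18.3]
grip_width: 0.34
grip_force: 62.8
```

Emit:
drive_tool(commands="0 0 .1 0 0 0 20;0 0 .2 0 0 0 20;0 0 .3 0 0 0 20;.005 -.2 .03 0 0 0 20;.005 -.2 0 0 0 0 20;.005 -.2 0 0 0 0 20;.005 -.2 0 0 0 0 20;.006 -.2 0 0 0 0 20;.006 -.2 0 0 0 0 20;.006 -.2 0 0 0 0 20;.006 -.2 0 0 0 0 20;0 0 0 0 0 0 20;0 0 0 0 0 0 20;0 0 0 0 0 0 20")

```text
time_s: 12.47
eef_pos: [471.6, -155.1, 171.6]
ee_rot: [-0.0, 0.836, 0.548, 0.0]
force: [-0.3, 0.4, -4.2]
grip_width: 0.339
grip_force: 60.4
```

Down 41 quickly, then in through the thin step to the thick step's edge (110.4), gently.

Emit:
drive_tool(commands="-.002 -.003 -.1 0 0 0 20;0 0 -.1 0 0 0 20;0 0 -.1 0 0 0 20;0 0 -.08 0 0 0 20;0 0 -.02 0 0 0 20;0 0 -.02 0 0 0 20;0 0 -.02 0 0 0 20;0 0 -.03 0 0 0 20;0 0 -.05 0 0 0 20;0 0 -.05 0 0 0 20;0 0 -.02 0 0 0 20;0 0 -.02 0 0 0 20;0 0 -.01 0 0 0 20;0 0 -.01 0 0 0 20;0 0 -.01 0 0 0 20;0 0 0 0 0 0 20")

```text
time_s: 13.8
eef_pos: [471.1, -156.0, 107.6]
ee_rot: [-0.0, 0.836, 0.548, -0.0]
force: [-1.0, -0.7, -3.2]
grip_width: 0.334
grip_force: 60.5
```

Emit:
drive_tool(commands="0 0 -.03 0 0 0 20;0 0 -.03 0 0 0 20;0 0 -.03 0 0 0 20;0 0 -.03 0 0 0 20;0 0 -.02 0 0 0 20;0 0 -.01 0 0 0 20;0 0 -.01 0 0 0 20;0 0 -.01 0 0 0 20;0 0 -.005 0 0 0 20;0 0 0 0 0 0 20;0 0 0 0 0 0 20")

```text
time_s: 14.72
eef_pos: [471.3, -155.9, 90.5]
ee_rot: [0.0, 0.836, 0.548, 0.0]
force: [-3.9, -1.7, 1.7]
grip_width: 0.336
grip_force: 60.8
```

Emit:
drive_tool(commands="0 0 .1 0 0 0 20;0 0 .2 0 0 0 20;0 0 .3 0 0 0 20;.028 .11 .22 0 0 0 20;.08 .32 0 0 0 0 20;.08 .32 0 0 0 0 20;.08 .32 0 0 0 0 20;.08 .32 0 0 0 0 20;.08 .32 0 0 0 0 20;.08 .32 0 0 0 0 20;.08 .32 0 0 0 0 20;.08 .32 0 0 0 0 20;.08 .32 0 0 0 0 20;.08 .32 0 0 0 0 20;.08 .32 0 0 0 0 20;.08 .32 0 0 0 0 20;.08 .32 0 0 0 0 20;.08 .32 0 0 0 0 20;.08 .32 0 0 0 0 20;0 .2 0 0 0 0 20")

```text
time_s: 16.38
eef_pos: [594.2, 358.5, 172.3]
ee_rot: [-0.001, 0.836, 0.549, 0.001]
force: [0.1, -0.3, -3.9]
grip_width: 0.335
grip_force: 60.3
```

Emit:
drive_tool(commands="0 0 0 0 0 0 20;0 0 0 0 0 0 20;0 0 0 0 0 0 20")

```text
time_s: 16.63
eef_pos: [594.0, 355.0, 172.4]
ee_rot: [-0.0, 0.836, 0.548, -0.0]
force: [-0.5, -0.3, -3.1]
grip_width: 0.335
grip_force: 60.2
```

Emit:
drive_tool(commands=".02 .002 -.1 0 0 0 20;0 0 -.15 0 0 0 20;0 0 -.11 0 0 0 20;0 0 -.04 0 0 0 20;0 0 -.05 0 0 0 20;0 0 -.05 0 0 0 20;0 0 -.05 0 0 0 20;0 0 -.03 0 0 0 20;0 0 -.02 0 0 0 20;0 0 -.02 0 0 0 20;0 0 0 0 0 0 20;0 0 0 0 0 0 20")

```text
time_s: 17.63
eef_pos: [596.1, 355.3, 110.3]
ee_rot: [0.0, 0.836, 0.548, -0.0]
force: [-0.5, -0.4, -3.5]
grip_width: 0.337
grip_force: 60.2
```

Free so far with the thick step about to enter.

Emit:
drive_tool(commands="0 0 -.02 0 0 0 20;0 0 -.03 0 0 0 20;0 0 -.03 0 0 0 20;0 0 -.03 0 0 0 20;0 0 -.03 0 0 0 20;0 0 -.02 0 0 0 20;0 0 -.01 0 0 0 20;0 0 0 0 0 0 20;0 0 0 0 0 0 20")

```text
time_s: 18.38
eef_pos: [596.0, 355.3, 93.0]
ee_rot: [-0.0, 0.836, 0.548, -0.0]
force: [-0.3, -1.2, -4.1]
grip_width: 0.333
grip_force: 60.2
```

Emit:
drive_tool(commands="0 0 0 0 0 0 40;0 0 0 0 0 0 70;0 0 0 0 0 0 70;0 0 0 0 0 0 70;0 0 .1 0 0 0 70;0 0 .3 0 0 0 70;0 0 .3 0 0 0 70;0 0 .4 0 0 -.148 70;-.2 -.2 0 0 0 -.148 70;-.2 -.2 0 0 0 -.148 70;-.2 -.2 0 0 0 -.148 70;-.2 -.2 0 0 0 -.148 70;-.2 -.2 0 0 0 -.148 70;-.2 -.2 0 0 0 -.148 70;-.2 -.2 0 0 0 -.148 70;-.2 -.2 0 0 0 -.148 70;-.2 -.2 0 0 0 -.148 70;0 0 0 0 0 0 70;0 0 0 0 0 0 70")

```text
time_s: 19.97
eef_pos: [416.1, 174.9, 204.6]
ee_rot: [-0.0, 1.0, -0.001, 0.001]
force: [-0.2, 0.3, 0.1]
grip_width: 0.702
grip_force: 0.0
```

```bash
python3 - <<'E'
from h import *
print(sense()["eef_pos"],sense()["ee_rot"])
def line(p,d):
    t=np.linspace(-240,240,80); a=p[1]; return np.c_[p[0]-t*np.sin(a)+d*np.cos(a), 0+t*np.cos(a)+d*np.sin(a)]
for n in("top","side"):
    c=capture(n); cv2.imwrite(f"pics/{n}2.png",c["pixels"])
    x,f=contour_fit(c,square,(466,4,0),48); print(n,"B",x.round(3),round(f,1))
    for z,r in((128,15),): 
        x,f=contour_fit(c,lambda p,d:circ(p,d,r),(597,354),z,3); print(n,"gauge",x.round(1),round(f,1))
    for z in(3,33):
        def cost(p):
            i=samp(c,np.c_[line(p,-4),np.full(80,z)],(0,1,2));o=samp(c,np.c_[line(p,4),np.full(80,z)],(0,1,2)); return -np.linalg.norm(np.median(o-i,0))
        g=min(((cost((a,b)),a,b) for a in np.arange(660,720,1.) for b in np.arange(-.1,.1,.005)))
        print(n,"rail z",z,np.round(g,3))
p=cv2.imread("pics/top2.png"); cv2.imwrite("pics/t3.png",cv2.resize(p[130:250,120:330],(798,456),interpolation=cv2.INTER_CUBIC))
E
```

```text
[416.06133861 174.91934075 204.55600721] [-2.02389046e-04  9.99998876e-01 -9.84979219e-04  1.11254404e-03]
top B [4.68878e+02 3.06300e+00 1.00000e-03] -106.1
top gauge [599.8 354. ] -259.0
top rail z 3 [-2.56955e+02  6.95000e+02  3.50000e-02]
top rail z 33 [-2.57546e+02  6.89000e+02  3.50000e-02]
side B [4.63847e+02 4.97600e+00 1.20000e-02] -89.7
side gauge [596.2 356.7] -177.0
side rail z 3 [-1.89918e+02  6.87000e+02  3.50000e-02]
side rail z 33 [-1.80946e+02  6.86000e+02  3.50000e-02]
```

View pics/t3.png

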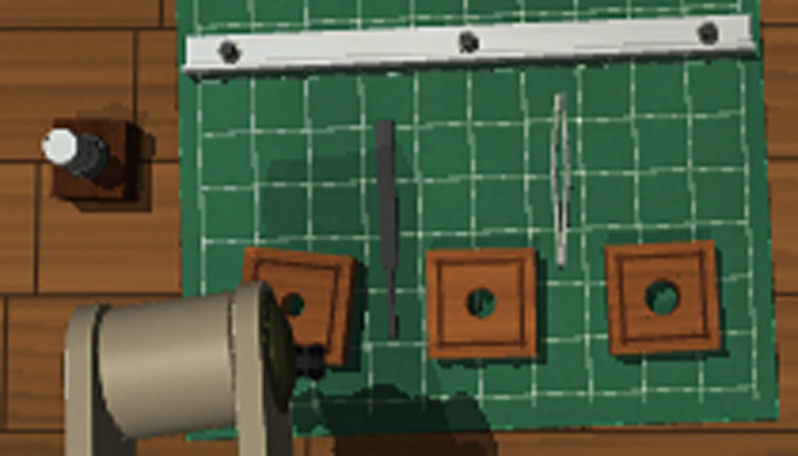

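Emit:
drive_tool(commands="-.04 -.25 0 0 0 .045 70;-.04 -.25 0 0 0 0 70;-.04 -.25 0 0 0 0 70;-.04 -.25 0 0 0 0 70;-.04 -.25 0 0 0 0 70;-.04 -.25 0 0 0 0 70;-.07 -.24 0 0 0 0 70;0 0 -.3 0 0 0 70;0 0 -.3 0 0 0 70;0 0 -.3 0 0 0 70;0 0 -.3 0 0 0 70;0 0 -.3 0 0 0 70;0 0 -.2 0 0 0 70;0 0 -.05 0 0 0 70;0 0 0 0 0 0 70;0 0 0 0 0 0 70")

```text
time_s: 21.4
eef_pos: [386.0, 1.3, 29.0]
ee_rot: [0.0, 1.0, 0.017, 0.001]
force: [-0.4, -0.0, 0.6]
grip_width: 0.7
grip_force: 0.0
```

Emit:
drive_tool(commands=".1 .0035 0 0 0 0 70;.05 .0018 0 0 0 0 70;.04 .0014 0 0 0 0 70;.05 .0018 0 0 0 0 70;.08 .003 0 0 0 0 70;.1 .0035 0 0 0 0 70;.1 .0035 0 0 0 0 70;.1 .0035 0 0 0 0 70;.1 .0035 0 0 0 0 70;.1 .0035 0 0 0 0 70;.1 .0035 0 0 0 0 70;.1 .0035 0 0 0 0 70;.1 .0035 0 0 0 0 70;.1 .0035 0 0 0 0 70;.1 .0035 0 0 0 0 70;.1 .0035 0 0 0 0 70;.1 .0035 0 0 0 0 70;.1 .0035 0 0 0 0 70;.08 .003 0 0 0 0 70;.05 .002 0 0 0 0 70")

```text
time_s: 23.07
eef_pos: [560.9, 7.7, 28.4]
ee_rot: [0.0, 1.0, 0.017, 0.0]
force: [-4.0, -0.0, 2.5]
grip_width: 0.703
grip_force: 1.8
```

```bash
python3 - <<'E'
from h import *
s=sense();print(s["eef_pos"],s["force"],s["wrist_torque"])
c=capture("side")
x,f=contour_fit(c,square,(620,8,.03),48); print("B",x.round(3),round(f,1))
cv2.imwrite("pics/side3.png",cv2.resize(c["pixels"][145:300,180:350],(680,620),interpolation=cv2.INTER_CUBIC)[:600])
E
```

```text
[560.90168902   7.6573202   28.39475465] [-3.99029327 -0.01496359  2.46196453] [-0.0295534   0.50183994  0.01490212]
B [6.21868e+02 1.15370e+01 5.10000e-02] -71.0
```

View pics/side3.png

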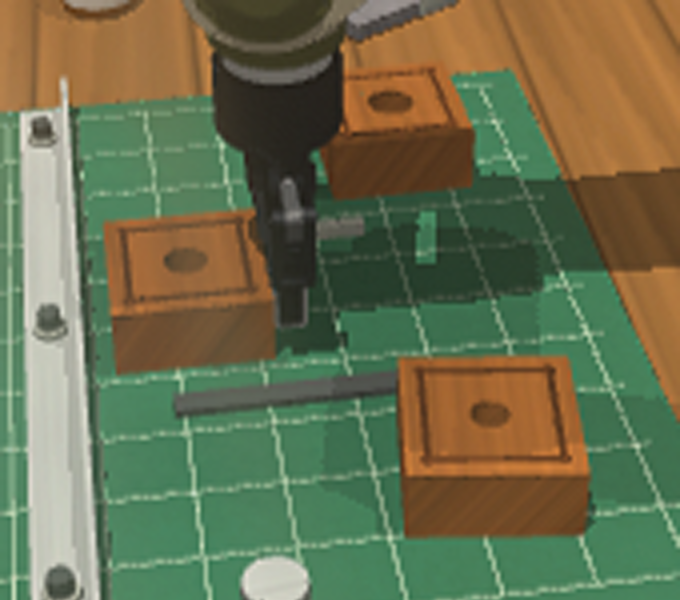

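Emit:
drive_tool(commands=".03 .001 0 0 0 0 70;.03 .001 0 0 0 0 70;.03 .001 0 0 0 0 70;.02 .001 0 0 0 0 70;.01 0 0 0 0 0 70;.01 0 0 0 0 0 70;.01 0 0 0 0 0 70;0 0 0 0 0 0 70")

```text
time_s: 23.78
eef_pos: [574.3, 7.9, 28.3]
ee_rot: [-0.0, 1.0, 0.017, 0.0]
force: [-0.4, 0.3, -0.4]
grip_width: 0.699
grip_force: 0.2
```

Emit:
drive_tool(commands=".01 0 0 0 0 0 70;.01 0 0 0 0 0 70;.01 0 0 0 0 0 70;.005 0 0 0 0 0 70;0 0 0 0 0 0 70")

```text
time_s: 24.2
eef_pos: [577.7, 7.9, 28.3]
ee_rot: [0.0, 1.0, 0.017, 0.0]
force: [-0.4, 0.4, -1.0]
grip_width: 0.701
grip_force: 0.3
```

Emit:
drive_tool(commands=".01 0 0 0 0 0 70;.01 0 0 0 0 0 70;.01 0 0 0 0 0 70")

```text
time_s: 24.45
eef_pos: [578.3, 7.9, 28.3]
ee_rot: [-0.0, 1.0, 0.017, -0.003]
force: [-22.2, -3.3, 15.4]
grip_width: 0.704
grip_force: 11.1
```

Emit:
drive_tool(commands="0 0 0 0 0 0 70;-.05 0 0 0 0 0 70;-.2 0 0 0 0 0 70;-.3 0 0 0 0 0 70;-.3 0 .2 0 0 0 70;-.3 0 .4 0 0 0 70;-.3 0 .4 0 0 0 70;-.3 0 .4 0 0 0 70;-.3 0 .4 0 0 0 70;0 0 0 0 0 0 70;0 0 0 0 0 0 70")

```text
time_s: 25.37
eef_pos: [396.1, 7.7, 183.5]
ee_rot: [0.001, 1.0, 0.017, 0.003]
force: [-0.4, 0.0, -0.3]
grip_width: 0.7
grip_force: 0.0
```

```bash
python3 - <<'E'
from h import *
print(sense()["time_s"],sense()["force"])
for n in("top","side"):
    c=capture(n)
    for p in((638,10,.035),(467,170,-.1),(472,-156,.05)):
        x,f=contour_fit(c,square,p,48); print(n,x.round(3),round(f,1))
    x,f=contour_fit(c,lambda p,d:circ(p,d,15),(597,354),128,3); print(n,"gauge",x.round(1),round(f,1))
    if n=="top": cv2.imwrite("pics/t4.png",cv2.resize(c["pixels"][120:250,120:330],(798,494),interpolation=cv2.INTER_CUBIC))
E
```

```text
25.3667 [-0.40617452  0.00427061 -0.34327037]
top [6.40827e+02 9.53500e+00 3.90000e-02] -75.6
top [ 4.67594e+02  1.69321e+02 -9.90000e-02] -108.8
top [ 4.74073e+02 -1.57006e+02  4.80000e-02] -100.1
top gauge [599.9 354. ] -256.7
side [6.36483e+02 1.14730e+01 3.40000e-02] -68.8
side [ 4.65208e+02  1.71529e+02 -1.01000e-01] -106.9
side [ 4.69443e+02 -1.54216e+02  4.00000e-02] -57.6
side gauge [596.2 356.7] -174.5
```

View pics/t4.png

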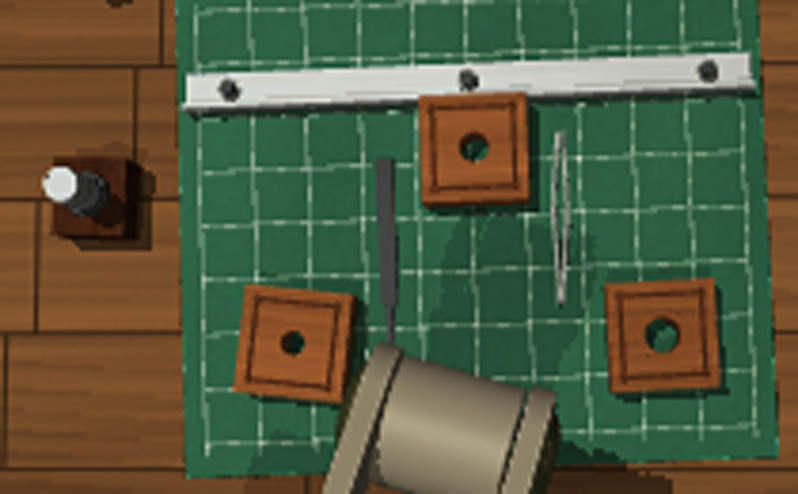

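The picture shows the middle base (bore near column 474, row 148) square against the rail. The other two bases are still in the row, and the gauge is upright in its stand.

```bash
python3 -c "
from rig import *
print(finish_job())"
```

```text
the job is handed in; nothing more can be done
None
```

I tried the gauge in all three bores: the one next to the stand was too tight, the middle one right and the last too wide. The gauge is back in its stand, the middle base lies flat against the rail, the two misfits stayed in the row, and the job is handed in, though the hand-in returned no verdict.

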